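# Tare the balance and start the blue dosing pump

## Robot

A 7-joint arm with a two-finger parallel gripper is mounted at the origin on the work surface. World frame = base frame: x ahead of the robot, y to its left, z up, the work surface at z = 0. Lengths are in mm, angles in rad, forces in N, time in s.
With the tool pointing down it reaches from about 400 to 900 mm from the base axis. Payload 5.6 kg.
Tool frame: the origin (TCP) lies where the fingers leave the gripper's body, on its centre line; the fingertips stand 88 mm ahead of it and the grasp point (between the pads) lies 69 mm ahead of it; z points along the fingers, y is the line along which they close (so a half turn about z gives the same grasp; the last joint's range is limited). The gripper opens to 92 mm and grips with 3 to 60 N. Pads are 20 mm wide; open, the fingers measure 128 mm over their backs; the gripper's body (75 mm by 189 mm) begins 69 mm behind the grasp point.
Start: joints at [1.126, 0.468, -0.012, 1.603, 0.006, 1.071, -0.056], TCP at [254.162, -598.254, 302.692] pointing down, gripper open.
Joint ranges: [-2.53, 2.53], [-0.31, 2.02], [-1.57, 1.55], [0.28, 2.44], [-1.29, 4.43], [0.15, 1.84], [-2.92, 2.92]. Speed limits (rad/s): [2.57, 2.57, 3.14, 3.14, 3.14, 3.14, 3.14].

## Interface

Orientations are given as a 3x3 rotation matrix whose columns are the frame's x, y, z axes.
In Python, from station import * gives the robot as it stands.
- The arm moves only by the tool arm_command, never from a script. Its argument "rows" is a list that holds one entry, the list of rows, each a list of 7 numbers: the turn, a rotation vector about the tool's x, y, z in degrees, then the shift along the tool's x, y, z in mm, then the opening, from 0 (shut) to 1 (fully open). In form: [[[rx, ry, rz, dx, dy, dz, hand], ...]]. A call has 1 to 8 rows; each row shifts and turns the commanded pose from where the row before left it, along the tool's axes as they then stand; what a row does not reach is not made up. A row lasts 1/10 s, in which the tool goes at most 50 mm and 8.59 degrees, less where a joint would pass 70% of its speed; a pose out of reach is approached as far as the arm can. A call with a gripper value outside its range is refused whole. The fingers move at their own pace and stop on an object; "squeeze" is the grip in N (left out, the last holds). Time passes only in rows, so rows that do not move let the fingers close. It gives the time, the measured TCP pose, the force, the opening and the grip force at its end, in the units of the state.
- read_state(): the state, without advancing time (a new reading comes with each control period).
- grab_frame(name): name is "scene" or "top"; returns a dict with "frame" (384x512x3 uint8, blue, green, red), "range_z" (384x512 float32, mm along the optical axis (not along the pixel's ray), 0 where there is no reading), "fx", "fy", "cx", "cy" (pixels), "eye" and "orientation" of the camera in the world. Camera axes: x right, y down, z forward; pixel columns grow to the right and rows downward; lengths in mm; the calibration is good to about 2 mm. A picture is of the moment at which its call begins.
- hand_in(): hands the job in; it is judged then, once.
The state is a dict: "t": time; "joint_pos": joint angles; "joint_vel": joint speeds; "joint_efforts": joint torques, N m; "ee_pos": TCP position; "eef_rot": TCP orientation; "wrist_force": force on the tool from outside, world axes, zero at the start; "wrist_torque": the same for the moment, N m; "finger_gap": opening from 0.0 (shut) to 1.0 (fully open); "finger_force": force on a finger pad.
Only numpy, scipy, OpenCV 4.12 (cv2) and the standard library are available. Lean on these libraries where they do the work, as an engineer would, in place of code of your own. Each camera call takes 0.05 s, during which the arm holds its last target. There are 200 camera calls.

## Task

Tare the balance with the amber jar standing on it: press its white key down gently with the fingertips and let it spring back. Then start the blue pump by gently pushing its blue key fully in (it stays in), and withdraw. Leave the other keys alone, and do not pick up or shift the jar or anything else on the bench.

Things in the scene. Friction and masses are not known exactly. Their poses are not given: they have to be found in the camera images.
- balance: white laboratory balance, 240 mm deep (x) by 180 mm wide (y), fixed to the bench. Origin at the centre of its underside on the bench, x away from the robot at yaw 0, z up. Its near strip is a deck 46 mm high with two round keys of 28 mm diameter and a small display between them; the key tops stand at 61 mm. Behind the deck the housing rises to 60 mm and carries a round steel pan of 124 mm diameter.
- pan (a point): centre of the balance pan's top face, 72 mm above the bench, 45 mm beyond the balance's centre
- tare_key_top (a point): centre of the top face of the white (tare) key, on the balance's deck at x -85, y +45 mm of the balance's frame (the robot's left); moves with the key, 12 mm above its collar when out
- tare_key (a joint): white tare key: 0 out, 0.010 m fully down. Spring key: about 1 N to start, 5.5 N fully down; it counts as pressed beyond half its travel, and springs back when let go.
- off_key_top (a point): centre of the top face of the red (off) key, on the balance's deck at x -85, y -45 mm of the balance's frame, same size as the white one. Leave alone.
- off_key (a joint): red off key: 0 out, 0.010 m fully down; spring key like the white one
- jar: amber jar with white lid, 60 mm diameter, 85 mm high, about 220 g, standing loose on the balance pan; origin at the centre of its underside, z up
- pump_blue: dosing pump, white box 140 mm deep (x) by 100 mm wide (y), top at 104 mm, fixed to the bench, grey round roller head on its near (-x) face. Origin at the centre of its underside on the bench, x away from the robot at yaw 0, z up. One round key of 28 mm diameter stands on its top, 25 mm from the box centre towards -x, top face at 119 mm. Key and back stripe are blue.
- pump_yellow: dosing pump, white box 140 mm deep (x) by 100 mm wide (y), top at 104 mm, fixed to the bench, grey round roller head on its near (-x) face. Origin at the centre of its underside on the bench, x away from the robot at yaw 0, z up. One round key of 28 mm diameter stands on its top, 25 mm from the box centre towards -x, top face at 119 mm. Key and back stripe are yellow.
- pump_green: dosing pump, white box 140 mm deep (x) by 100 mm wide (y), top at 104 mm, fixed to the bench, grey round roller head on its near (-x) face. Origin at the centre of its underside on the bench, x away from the robot at yaw 0, z up. One round key of 28 mm diameter stands on its top, 25 mm from the box centre towards -x, top face at 119 mm. Key and back stripe are green.
- blue_key_top (a point): centre of the top face of the blue pump's key; moves with the key, 12 mm above its collar when out
- blue_key (a joint): joint value of this key: 0 standing out, 0.010 m pushed fully in (straight down). It needs about 3 N all along its 10 mm travel, then stops hard (slow down and stop on force there: over 30 N is too rough); it has no return spring and stays in where it is left.
- yellow_key (a joint): joint value of this key: 0 standing out, 0.010 m pushed fully in (straight down). It needs about 3 N all along its 10 mm travel, then stops hard (slow down and stop on force there: over 30 N is too rough); it has no return spring and stays in where it is left. Leave alone.
- green_key (a joint): joint value of this key: 0 standing out, 0.010 m pushed fully in (straight down). It needs about 3 N all along its 10 mm travel, then stops hard (slow down and stop on force there: over 30 N is too rough); it has no return spring and stays in where it is left. Leave alone.
- reagent: amber bottle with blue cap, 56 mm diameter, 130 mm high, at the back of the bench; loose, stands upright, origin at the centre of its underside. Not to be disturbed.
- buffer: clear bottle with orange cap, 60 mm diameter, 120 mm high, at the back of the bench; loose, stands upright, origin at the centre of its underside. Not to be disturbed.
- beaker: open glass beaker, 60 mm diameter, 70 mm high, near the robot; loose, stands upright, origin at the centre of its underside. Not to be disturbed.
- sample: small amber sample jar with white lid, 30 mm diameter, 50 mm high, near the robot; loose, stands upright, origin at the centre of its underside. Not to be disturbed.
- weight: brass calibration weight, 24 mm diameter, 34 mm high, near the robot; loose, stands upright, origin at the centre of its underside. Not to be disturbed.

How it is judged:
By the outcome, as a careful person would: the job done as asked, in the order asked, and still so for the second after the job is handed in, with the robot touching nothing.
It also fails if it takes over 42 s, if anything falls off the work surface, if the arm or the gripper's body presses on something with over 40 N, if the wrist force passes 120 N, or if a joint passes its speed limit or range.

## Working session

There is one attempt and no reset: what is moved stays moved. The work goes in short steps, Python scripts to look and compute and a tool call to move; the robot and the scene stay as the last step left them, time stands still between calls to the robot, and variables do not carry over. Pictures are saved under pics/ and viewed, at most 10 in all, crops included, and the job is handed in when it is done.

Besides the shell and the picture viewer there is one more tool, called after "Emit:" as name(argument=value, ...) on one line, values as JSON. arm_command: Moves the arm, as the interface text tells. Its arguments: {"type":"object","properties":{"rows":{"type":"array"},"squeeze":{"type":"number"}},"required":["rows"]}

```bash
mkdir -p pics
python3 - <<'E'
from station import *
import cv2,numpy as np
for n in("scene","top"):
    g=grab_frame(n);cv2.imwrite(f"pics/{n}0.png",g["frame"]);np.savez(f"{n}.npz",**g)
    print(n,g["fx"],g["fy"],g["cx"],g["cy"],g["eye"],np.round(g["orientation"],3).tolist())
s=read_state();print(s["t"],s["ee_pos"],np.round(s["eef_rot"],3).tolist(),s["wrist_force"],s["finger_gap"])
E
```

```text
scene 443.81156979151683 443.81156979151683 260.4259079131286 192.03496989342565 [1079.68511959 -661.09117644  788.77327758] [[0.771, 0.399, -0.496], [0.636, -0.504, 0.584], [-0.017, -0.766, -0.642]]
top 356.5003992675196 356.5003992675196 255.94149986779973 200.59458904340207 [358.25430661 -25.93596939 960.65270406] [[0.046, -0.973, 0.227], [-0.999, -0.044, 0.013], [-0.002, -0.228, -0.974]]
0.1 [ 253.98731128 -597.91655292  301.84611125] [[0.92, 0.391, -0.001], [0.391, -0.92, 0.001], [-0.0, -0.002, -1.0]] [ 0.01326083 -0.2250404  -0.4865639 ] 1.0018547292296907
```

View pics/scene0.png

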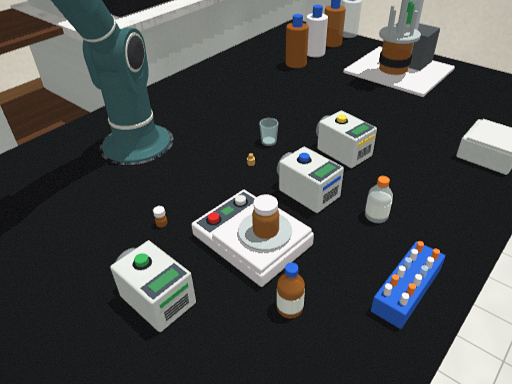

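View pics/top0.png

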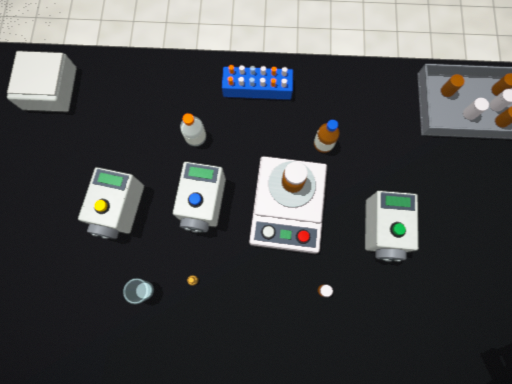

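Scene: the balance has the white key at (240,201) and red at (213,218), and the blue key is at (304,158). Top: white (268,232), red (304,237), blue (195,200), jar (294,177).

```bash
cat > h.py <<'E'
import numpy as np,cv2
def ray(g,u,v,z):
    d=g["orientation"]@np.array([(u-g["cx"])/g["fx"],(v-g["cy"])/g["fy"],1]);return g["eye"]+d*(z-g["eye"][2])/d[2]
def pt(g,u,v):
    Z=g["range_z"][int(round(v)),int(round(u))];return g["eye"]+g["orientation"]@np.array([(u-g["cx"])/g["fx"]*Z,(v-g["cy"])/g["fy"]*Z,Z])
def blob(g,u,v,c,r=14):
    hsv=cv2.cvtColor(g["frame"],cv2.COLOR_BGR2HSV);H,S,V=[hsv[...,i].astype(int) for i in range(3)]
    m={"w":(S<60)&(V>150),"r":((H<8)|(H>172))&(S>140)&(V>70),"b":(abs(H-110)<14)&(S>140)&(V>70)}[c].astype(np.uint8)
    k=np.zeros_like(m);cv2.circle(k,(u,v),r,1,-1);n,l,st,ce=cv2.connectedComponentsWithStats(m*k)
    i=min(range(1,n),key=lambda i:np.hypot(*(ce[i]-[u,v]))-st[i,4]/50);return ce[i],st[i]
E
python3 - <<'E'
from h import *
for n,L in(("top",[(268,232,"w",61,9),(304,237,"r",61,12),(195,200,"b",119,12)]),("scene",[(240,201,"w",61,8),(213,218,"r",61,12),(304,158,"b",119,11)])):
    g=np.load(n+".npz")
    for u,v,c,z,r in L:
        ce,st=blob(g,u,v,c,r);print(n,c,ce.round(1),st,ray(g,*ce,z).round(1),pt(g,*ce).round(1))
E
```

```text
top w [268.  231.1] [263 226  11  11  95] [490.2 -48.3  61. ] [489.7 -48.2  64.8]
top r [303.1 235.8] [297 230  13  12 117] [ 482.3 -137.5   61. ] [ 482.1 -137.4   62. ]
top b [194.8 198.7] [189 193  13  12 119] [552.6 133.8 119. ] [552.4 133.6 120.1]
scene w [239.6 197.9] [234 193  12  10  81] [491.  -49.7  61. ] [489.7 -48.3  59.3]
scene r [213.3 217.6] [208 212  12  12 112] [ 489.7 -143.1   61. ] [ 488.4 -142.    59.5]
scene b [303.9 157.1] [299 153  11   9  83] [561.  125.9 119. ] [557.5 131.2 114.5]
```

Emit:
arm_command(rows=[[[0,0,7.7,0,0,0,0],[0,0,7.7,0,0,0,0],[0,0,7.6,0,0,0,0],[0,0,0,16,-40,0,0],[0,0,0,16,-40,0,0],[0,0,0,16,-40,0,0],[0,0,0,16,-40,0,0],[0,0,0,16,-40,0,0]]], squeeze=5)

```text
t: 0.9
ee_pos: [334.4, -396.4, 302.4]
eef_rot: [[1.0, 0.0, -0.0], [0.0, -1.0, 0.0], [-0.0, -0.0, -1.0]]
wrist_force: [0.8, 0.3, -0.4]
finger_gap: 0.324
finger_force: 0.0
```

Emit:
arm_command(rows=[[[0,0,0,20,-44,0,0],[0,0,0,20,-44,0,0],[0,0,0,20,-44,0,0],[0,0,0,20,-44,0,0],[0,0,0,20,-44,0,0],[0,0,0,20,-44,0,0],[0,0,0,20,-44,20,0],[0,0,0,16,-40,20,0]]])

```text
t: 1.7
ee_pos: [490.1, -50.1, 263.6]
eef_rot: [[1.0, 0.001, 0.002], [0.001, -1.0, -0.0], [0.002, 0.0, -1.0]]
wrist_force: [0.2, -0.4, 0.7]
finger_gap: 0.007
finger_force: 0.0
```

Emit:
arm_command(rows=[[[0,0,0,0,-1.5,25,0],[0,0,0,0,0,25,0],[0,0,0,0,0,25,0],[0,0,0,0,0,18,0],[0,0,0,0,0,10,0],[0,0,0,0,0,0,0],[0,0,0,0,0,0,0]]])

```text
t: 2.4
ee_pos: [489.4, -50.6, 161.0]
eef_rot: [[1.0, 0.0, 0.0], [0.0, -1.0, -0.0], [0.0, 0.0, -1.0]]
wrist_force: [0.1, 0.3, -0.7]
finger_gap: 0.006
finger_force: 0.0
```

Run:
```python
from station import *
import cv2
g=grab_frame("scene")["frame"][140:260,160:320];h=grab_frame("top")["frame"][160:280,200:360]
cv2.imwrite("pics/a.png",cv2.resize(cv2.hconcat([g,h]),None,fx=2.5,fy=2.5,interpolation=cv2.INTER_CUBIC))
s=read_state();print(s["ee_pos"],s["wrist_force"])
```

```text
[489.74749696 -50.71440051 161.51682647] [-0.6275203  -0.57848752  0.4773992 ]
```

View pics/a.png

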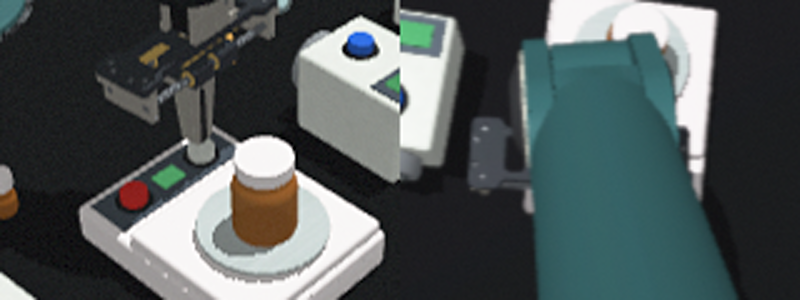

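The crop shows the closed fingertips right over the white key (at about 200,145), with the jar standing clear of the gripper. I'll press slowly.

Emit:
arm_command(rows=[[[0,0,0,0,-2,4,0],[0,0,0,0,0,4,0],[0,0,0,0,0,3,0],[0,0,0,0,0,2,0],[0,0,0,0,0,2,0],[0,0,0,0,0,1,0],[0,0,0,0,0,0,0]]])

```text
t: 3.2
ee_pos: [489.1, -48.6, 144.5]
eef_rot: [[1.0, 0.0, -0.0], [0.0, -1.0, -0.0], [-0.0, 0.0, -1.0]]
wrist_force: [-0.7, 0.8, 3.4]
finger_gap: 0.004
finger_force: 1.5
```

Emit:
arm_command(rows=[[[0,0,0,0,0,1,0],[0,0,0,0,0,1,0],[0,0,0,0,0,1,0],[0,0,0,0,0,0,0],[0,0,0,0,0,0,0]]])

```text
t: 3.7
ee_pos: [489.1, -48.6, 141.6]
eef_rot: [[1.0, 0.0, -0.0], [0.0, -1.0, 0.0], [-0.0, -0.0, -1.0]]
wrist_force: [-1.4, 0.7, 4.6]
finger_gap: 0.005
finger_force: 2.1
```

Force and depth (about 7.5 mm, 4.6 N) both say it is pressed well past half. Now I'll release it and lift.

Emit:
arm_command(rows=[[[0,0,0,0,0,-2,0],[0,0,0,0,0,-3,0],[0,0,0,0,0,-5,0],[0,0,0,0,0,-15,0],[0,0,0,0,0,-30,0],[0,0,0,0,0,-35,0],[0,0,0,16,-45,-10,0],[0,0,0,16,-45,0,0]]])

```text
t: 4.5
ee_pos: [522.5, 40.7, 244.2]
eef_rot: [[1.0, -0.005, 0.005], [-0.005, -1.0, -0.001], [0.005, 0.001, -1.0]]
wrist_force: [0.3, 0.8, 0.1]
finger_gap: 0.007
finger_force: 0.0
```

Emit:
arm_command(rows=[[[0,0,0,16,-46,0,0],[0,0,0,16,-46,0,0],[0,0,0,0,0,15,0],[0,0,0,0,0,5,0],[0,0,0,0,0,0,0]]])

```text
t: 5.0
ee_pos: [552.2, 131.7, 220.3]
eef_rot: [[1.0, -0.001, -0.003], [-0.001, -1.0, -0.002], [-0.003, 0.002, -1.0]]
wrist_force: [-0.4, -0.9, -0.8]
finger_gap: 0.004
finger_force: 0.0
```

Run:
```python
from station import *
import cv2
from h import *
G=grab_frame("scene");g=G["frame"][100:220,200:360];h=grab_frame("top")["frame"][140:260,140:300]
cv2.imwrite("pics/b.png",cv2.resize(cv2.hconcat([g,h]),None,fx=2.5,fy=2.5,interpolation=cv2.INTER_CUBIC))
s=read_state();print(s["t"],s["ee_pos"],s["wrist_force"]);print(blob(G,240,201,"w",8))
```

```text
5.1 [552.98102301 131.56644477 221.54365494] [ 0.75082535 -0.15668476 -0.65125244]
(array([238.9375 , 199.96875]), array([235, 198,   9,   5,  32], dtype=int32))
```

View pics/b.png

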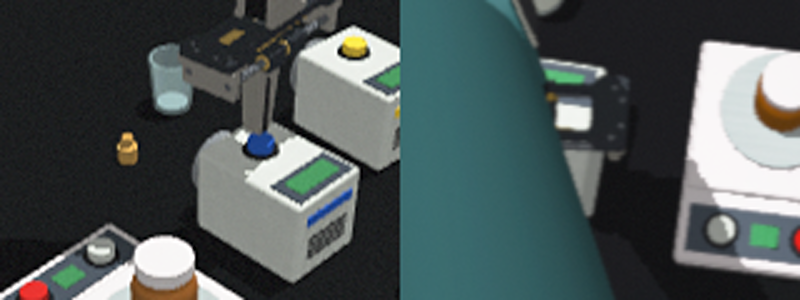

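The fingertips are over the blue key (262,145 in the crop). The white key is back out and the jar hasn't moved.

Emit:
arm_command(rows=[[[0,0,0,0.5,-1.5,5,0],[0,0,0,0,0,5,0],[0,0,0,0,0,2,0],[0,0,0,0,0,2,0],[0,0,0,0,0,2,0],[0,0,0,0,0,2,0],[0,0,0,0,0,0,0]]])

```text
t: 5.8
ee_pos: [553.6, 134.8, 203.4]
eef_rot: [[1.0, 0.0, -0.0], [0.0, -1.0, -0.0], [-0.0, 0.0, -1.0]]
wrist_force: [0.0, 0.2, -0.3]
finger_gap: 0.007
finger_force: 0.0
```

Emit:
arm_command(rows=[[[0,0,0,0,0,1,0],[0,0,0,0,0,1,0],[0,0,0,0,0,1,0],[0,0,0,0,0,0,0]]])

```text
t: 6.2
ee_pos: [553.6, 135.0, 200.5]
eef_rot: [[1.0, 0.0, 0.0], [0.0, -1.0, 0.0], [0.0, -0.0, -1.0]]
wrist_force: [-0.4, -1.1, 1.8]
finger_gap: 0.007
finger_force: 0.8
```

Emit:
arm_command(rows=[[[0,0,0,0,0,1,0],[0,0,0,0,0,1,0],[0,0,0,0,0,0.5,0],[0,0,0,0,0,0,0]]])

```text
t: 6.6
ee_pos: [553.6, 134.9, 197.9]
eef_rot: [[1.0, 0.0, 0.0], [0.0, -1.0, 0.0], [0.0, -0.0, -1.0]]
wrist_force: [-0.1, -0.9, 2.9]
finger_gap: 0.006
finger_force: 0.8
```

Emit:
arm_command(rows=[[[0,0,0,0,0,0.5,0],[0,0,0,0,0,0.5,0],[0,0,0,0,0,0,0]]])

```text
t: 6.9
ee_pos: [553.7, 134.9, 197.5]
eef_rot: [[1.0, 0.0, 0.0], [0.0, -1.0, -0.0], [0.0, 0.0, -1.0]]
wrist_force: [-1.9, -1.1, 5.8]
finger_gap: 0.009
finger_force: 3.0
```

Emit:
arm_command(rows=[[[0,0,0,0,0,0.4,0],[0,0,0,0,0,0.4,0],[0,0,0,0,0,0,0]]])

```text
t: 7.2
ee_pos: [553.7, 135.0, 197.5]
eef_rot: [[1.0, 0.0, 0.0], [0.0, -1.0, -0.0], [0.0, 0.0, -1.0]]
wrist_force: [-4.0, -1.8, 11.6]
finger_gap: 0.005
finger_force: 5.6
```

The force rose to 11.6 N with no further travel, so the key is at its hard stop, fully in. Withdrawing.

Emit:
arm_command(rows=[[[0,0,0,0,0,-2,0],[0,0,0,0,0,-5,0],[0,0,0,0,0,-20,0],[0,0,0,0,0,-40,0],[0,0,0,0,0,-40,0],[0,0,0,0,40,0,0],[0,0,0,-10,45,0,0],[0,0,0,-10,45,0,0]]])

```text
t: 8.0
ee_pos: [533.3, 3.8, 303.5]
eef_rot: [[1.0, 0.002, 0.001], [0.002, -1.0, 0.0], [0.001, -0.0, -1.0]]
wrist_force: [1.1, -0.8, -0.6]
finger_gap: 0.006
finger_force: 0.0
```

Emit:
arm_command(rows=[[[0,0,0,-10,45,0,0],[0,0,0,-10,45,0,0],[0,0,0,-10,45,0,0],[0,0,0,-10,45,0,0],[0,0,0,-10,45,0,0],[0,0,0,-10,45,0,0],[0,0,0,0,0,0,0],[0,0,0,0,0,0,0]]])

```text
t: 8.8
ee_pos: [473.2, -265.8, 303.0]
eef_rot: [[1.0, -0.002, -0.0], [-0.002, -1.0, 0.001], [-0.0, -0.001, -1.0]]
wrist_force: [0.2, 1.0, -0.3]
finger_gap: 0.001
finger_force: 0.0
```

Run:
```python
from station import *
import cv2
from h import *
G=grab_frame("scene");T=grab_frame("top");cv2.imwrite("pics/c.png",cv2.resize(cv2.hconcat([G["frame"][100:260,160:360],T["frame"][140:300,160:360]]),None,fx=2,fy=2,interpolation=cv2.INTER_CUBIC))
s=read_state();print(s["t"],s["ee_pos"],s["wrist_force"])
for g,L in((T,[(268,232,"w",61,9),(304,237,"r",61,12),(195,200,"b",109,12)]),(G,[(240,201,"w",61,8),(304,158,"b",109,11)])):
    for u,v,c,z,r in L:
        try: ce,st=blob(g,u,v,c,r);print(c,ce.round(1),st,pt(g,*ce).round(1))
        except Exception as e: print(c,e)
```

```text
8.9 [ 474.16799158 -263.59869361  303.1309551 ] [1.03019399 0.34851695 0.7788509 ]
w [268.  231.1] [263 226  11  11  95] [490.5 -48.3  59.5]
r [303.1 235.9] [297 230  13  12 116] [ 481.9 -137.2   62.9]
b [195.1 199.1] [189 194  13  11 109] [553.9 134.8 109.3]
w [239.6 197.9] [234 193  12  10  81] [489.6 -48.3  59.3]
b [303.8 158.4] [299 156  11   6  56] [553.9 136.8 105.5]
```

View pics/c.png

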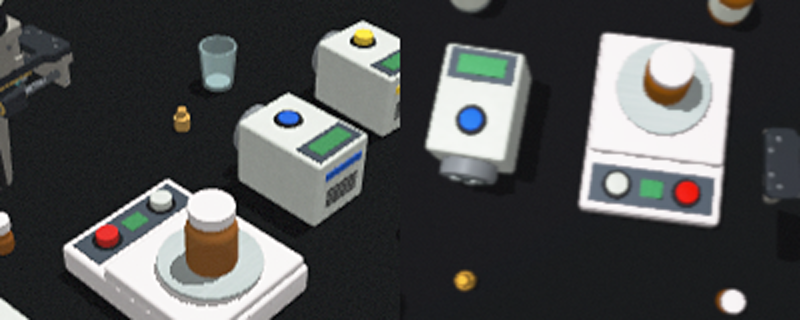

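The blue key is now in (its top at about 109 mm), the white key is back out, and the jar and the rest of the bench are unmoved. Handing in.

```bash
python3 -c "
from station import *
print(hand_in())"
```

```text
the job is handed in; nothing more can be done
None
```

I tared the balance (white key pressed about 7.5 mm at 4.6 N, then sprang back), pushed the blue pump key fully in, withdrew the arm clear and handed the job in; the last pictures show the jar, red key and yellow key undisturbed, though the green pump was not checked again.

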